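# Brush out the leaning parts cup

## Task

Take the long brush out of the caddy and scrub out the leaning metal cup of the parts counter: three full strokes, each down to the bottom and back up until the tip of its head comes near the rim, without ramming it. Then stand the brush back in its empty well in the caddy and let go; leave the cup leaning as it was, the short brush in its well, and everything else on the bench standing where it is.

Things in the scene. Friction and masses are not known exactly. Their poses are not given: they have to be found in the camera images.
- brush: The long brush, 190 mm, standing head down in one of the caddy's two wells (which one varies). Origin: centre of the flat tip of its head, z up the handle. Head: stiff core 40 mm diameter with soft-looking bristles to 53 mm, from 0 to 70 mm; steel shank 10 mm diameter to 100 mm; square wooden handle 20 by 20 mm, its flats across the brush's x and y axes, from 100 to 190 mm. 90 g or so.
- stub_brush: A short brush in the other well: the same head, but only 125 mm tall, with a handle 22 mm square. Not to be used. Origin: centre of the flat tip, z up the handle.
- caddy: Fixed grey plastic brush caddy: two round wells side by side along its y axis, 100 mm between their centres, each 68 mm outside and 60 mm inside diameter, rims 85 mm above the bench, joined by a low block. Origin: underside centre, z up.
- well_a (a point): Centre of the inner floor of the caddy's +y well, 5 mm above the bench; the rim is 80 mm above it.
- well_b (a point): Centre of the inner floor of the caddy's -y well, 5 mm above the bench; the rim is 80 mm above it.
- counter: Fixed stand of the parts counter. Origin: underside centre, z up, front to its -x. Base plate 150 (x) by 140 (y) by 12 mm; two cheeks at y = +-49 mm, 118 mm high, carry the cup's stiff pivot 100 mm above the origin; at the back, x = 62 mm, a 16 mm post rises to 297 mm and carries a sensor head that hangs over the cup: x from 7 to 93 mm, y +-25 mm, 280 to 310 mm high.
- cup_floor (a point): Centre of the inner floor of the aluminium cup, which leans about 23 to 34 degrees towards the counter's -x; the angle varies. z of this frame points along the cup's axis out of the mouth. Cup: 62 mm inside and 70 mm outside diameter, 95 mm deep inside.
- cup_rim (a point): Centre of the cup's mouth, 95 mm from the floor along the axis; same axes as cup_floor.
- bottle: Bystander: black bottle, 60 mm diameter, 170 mm tall, standing between the caddy and the counter. Origin: underside centre.
- tape: Bystander: roll of brown tape lying flat, 90 mm diameter, 40 mm high. Origin: underside centre.
- carton: Bystander: small carton, 60 by 90 by 35 mm high. Origin: underside centre.
- sleeve: Bystander: brass sleeve standing in front of the counter, 26 mm diameter, 32 mm high. Origin: underside centre.
- collar: Bystander: brass collar in front of the caddy, 38 mm diameter, 22 mm high. Origin: underside centre.
- jar: Bystander: glass jar with a steel cap, 60 mm diameter, 70 mm tall, towards the far side. Origin: underside centre.
Mind the look-alikes: they are no part of the job. What is shaped like the caddy but blue is not meant.

How it is judged:
By the outcome, as a careful person would: the job done as asked, in the order asked, and still so for the second after the job is handed in, with the robot touching nothing.
It also fails if it takes over 51 s, if anything falls off the work surface, if the arm or the gripper's body presses on something with over 40 N, if the wrist force passes 120 N, or if a joint passes its speed limit or range.

## Robot

A 7-joint arm with a two-finger parallel gripper is mounted at the origin on the work surface. World frame = base frame: x ahead of the robot, y to its left, z up, the work surface at z = 0. Lengths are in m, angles in rad, forces in N, time in s.
With the tool pointing down it reaches from about 0.4 to 0.9 m from the base axis. Payload 5.5 kg.
Tool frame: the origin (TCP) lies on the centre line of the jaws, within the pads' length; the fingertips stand 25 mm ahead of it and the grasp point (between the pads) lies 6 mm ahead of it; z points along the fingers, y is the line along which they close (so a half turn about z gives the same grasp; the last joint's range is limited). The gripper opens to 92 mm and grips with 3 to 60 N. Pads are 19 mm wide; open, the fingers measure 130 mm over their backs; the gripper's body (75 mm by 190 mm) begins 47 mm behind the grasp point.
Start: joints at [-0.962, 0.501, -0.427, 1.55, 0.221, 1.138, -0.21], TCP at [0.22, 0.612, 0.252] pointing down, gripper open.
Joint ranges: [-2.88, 2.88], [-0.31, 2.03], [-1.54, 1.56], [0.2, 2.42], [-1.41, 4.55], [0.19, 2.02], [-2.57, 2.57]. Speed limits (rad/s): [2.57, 2.57, 3.14, 3.14, 3.14, 3.14, 3.14].

## Interface

Orientations are given as a unit quaternion [x, y, z, w].
In Python, from station import r, optics, workorder, finder gives the robot as it stands.
- The arm moves only by the tool send_rows, never from a script. Its argument "moves" is a list of rows, each a list of 6 numbers: the shift along the tool's x, y, z in units of 250 mm (1.0 is 250 mm), then the turn, a rotation vector about the tool's x, y, z in units of 30 degrees (1.0 is 30 degrees). In form: [[tx, ty, tz, wx, wy, wz], ...]. A call has 1 to 20 rows; each row is the pose to reach, as a shift and turn from the pose commanded when the call began, along the tool's axes at that moment; what a row does not reach only later rows make up. A row lasts 1/10 s, in which the tool goes at most 50 mm and 8.59 degrees, less where a joint would pass 70% of its speed; a pose out of reach is approached as far as the arm can. A call with a number of a shift or a turn outside -1 to 1 is refused whole. A call with a gripper value outside its range is refused whole. "fingers" is the closure, from -1 (fully open) to 1 (shut), set as the call begins (left out, the last holds). The fingers move at their own pace and stop on an object; "grip_force" is the grip in N (left out, the last holds). Time passes only in rows, so rows that repeat a pose let the fingers close. It gives the time, the measured TCP pose, the force, the opening and the grip force at its end, in the units of the state.
- r.get_obs(): the state, without advancing time (a new reading comes with each control period).
- optics.grab_frame(name): name is "scene" or "top"; returns the picture (480x640x3 uint8, red, green, blue); there is no depth.
- optics.calibration(name): a dict with "intrinsics" (3x3 intrinsics, pixels), "T" (4x4, takes a point from camera to world coordinates). Camera axes: x right, y up, looking along -z (the intrinsics and any distortion apply to the point x, -y, -z); pixel columns grow to the right and rows downward; lengths in m; the calibration is good to about 2 mm. A picture is of the moment at which its call begins. calibration takes no time and is no camera call.
- workorder.hand_in(): hands the job in; it is judged then, once.
Trained networks look in the newest picture that a camera, given by its name, has taken for a name from the list of things; names that differ only in an ending like _2 or _b are one class to them, and where a whole thing is asked for, a point or a joint stands for the part that bears it (a point fixed in the world has none). Each returns a list of dicts, best first, with "conf" (0 to 1); they miss things now and then, are a little off and sometimes report something else, mostly with a low value. They report only what shows in the picture. A call takes as long as a camera call. They do not tell look-alikes from the thing itself.
- finder.recognise(camera, target): "box" ([left, top, right, bottom] in pixels, round what is visible of it).
- finder.tip_of(camera, target): "location" ([row, column] in pixels: a listed point, or the origin of a listed thing).
The state is a dict: "t": time; "joint_pos": joint angles; "qvel": joint speeds; "joint_torque": joint torques, N m; "ee_pos": TCP position; "tcp_rot": TCP orientation; "force": force on the tool from outside, world axes, zero at the start; "wrist_torque": the same for the moment, N m; "width": finger opening in m; "grip_force": force on a finger pad.
Only numpy, scipy, OpenCV 4.12 (cv2) and the standard library are available. Lean on these libraries where they do the work, as an engineer would, in place of code of your own. Each camera call takes 0.05 s, during which the arm holds its last target. There are 200 camera calls.

## Working session

There is one attempt and no reset: what is moved stays moved. The work goes in short steps, Python scripts to look and compute and a tool call to move; the robot and the scene stay as the last step left them, time stands still between calls to the robot, and variables do not carry over. Pictures are saved under pics/ and viewed, at most 12 in all, crops included, and the job is handed in when it is done.

Besides the shell and the picture viewer there is one more tool, called after ">>>" as name(argument=value, ...) on one line, values as JSON. send_rows: Moves the arm, as the interface text tells. Its arguments: {"type":"object","properties":{"moves":{"type":"array","items":{"type":"array","items":{"type":"number"}}},"fingers":{"type":"number"},"grip_force":{"type":"number"}},"required":["moves"]}

```bash
ls; mkdir -p pics
python3 - <<'E'
from station import r, optics, workorder, finder
import cv2, numpy as np
o=r.get_obs(); print(o['t'],o['ee_pos'],o['tcp_rot'],o['width'])
for n in ("scene","top"):
    im=optics.grab_frame(n); cv2.imwrite(f'pics/{n}0.png',im[:,:,::-1])
    c=optics.calibration(n); print(n,c)
    for t in ['brush','stub_brush','caddy','well_a','well_b','counter','cup_floor','cup_rim','bottle']:
        print(t,[(round(d['conf'],2),np.round(d['location']).tolist()) for d in finder.tip_of(n,t)][:4])
print(r.get_obs()['t'])
E
```

```text
pics
0.0 [0.22016064 0.61088999 0.2506817 ] [ 1.72016370e-01  9.85093612e-01 -9.54816508e-04 -1.79792083e-04] 0.09152401874425432
scene {'intrinsics': array([[594.75903837,   0.        , 324.84769434],
       [  0.        , 594.75903837, 249.65683556],
       [  0.        ,   0.        ,   1.        ]]), 'T': array([[ 0.7626498 , -0.35247117,  0.54233693,  1.27547691],
       [ 0.64645302,  0.44328196, -0.62096666, -0.79273343],
       [-0.02153533,  0.82417545,  0.56592495,  0.89656003],
       [ 0.        ,  0.        ,  0.        ,  1.        ]])}
brush [(0.7, [351.0, 275.0]), (0.23, [255.0, 404.0])]
stub_brush []
caddy [(0.62, [257.0, 393.0]), (0.58, [213.0, 348.0])]
well_a [(0.85, [208.0, 365.0]), (0.79, [215.0, 332.0]), (0.76, [267.0, 372.0]), (0.68, [343.0, 234.0])]
well_b [(0.85, [208.0, 365.0]), (0.79, [215.0, 332.0]), (0.76, [267.0, 372.0]), (0.68, [343.0, 234.0])]
counter [(0.81, [364.0, 267.0])]
cup_floor [(0.86, [351.0, 270.0]), (0.57, [364.0, 268.0])]
cup_rim [(0.7, [306.0, 255.0])]
bottle [(0.66, [293.0, 291.0])]
top {'intrinsics': array([[444.21397467,   0.        , 3
[... 301 characters left out ...]
-1.17800294e-02,  8.87775856e-02,  9.95981813e-01,
         8.86670058e-01],
       [ 0.00000000e+00,  0.00000000e+00,  0.00000000e+00,
         1.00000000e+00]])}
brush [(0.61, [218.0, 185.0]), (0.26, [218.0, 464.0]), (0.23, [335.0, 264.0])]
stub_brush [(0.65, [234.0, 232.0])]
caddy [(0.93, [224.0, 214.0]), (0.77, [338.0, 148.0]), (0.48, [216.0, 465.0])]
well_a [(0.9, [216.0, 188.0]), (0.83, [330.0, 128.0]), (0.73, [349.0, 173.0]), (0.56, [235.0, 231.0])]
well_b [(0.9, [216.0, 188.0]), (0.83, [330.0, 128.0]), (0.73, [349.0, 173.0]), (0.56, [235.0, 231.0])]
counter [(0.69, [222.0, 441.0])]
cup_floor [(0.57, [199.0, 454.0])]
cup_rim [(0.66, [221.0, 466.0])]
bottle [(0.97, [274.0, 346.0])]
1.0
```

View pics/scene0.png

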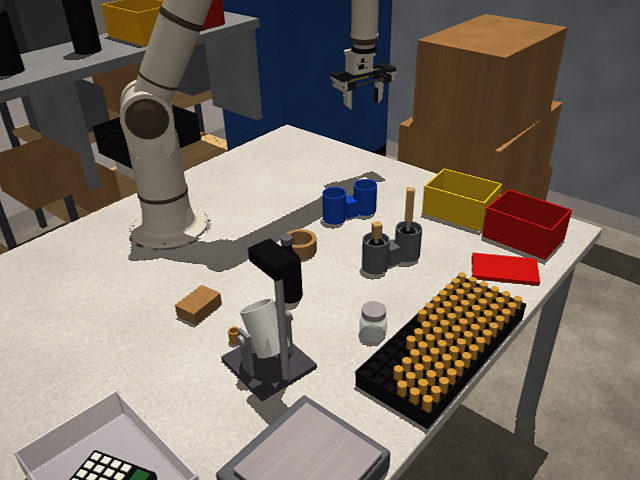

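View pics/top0.png

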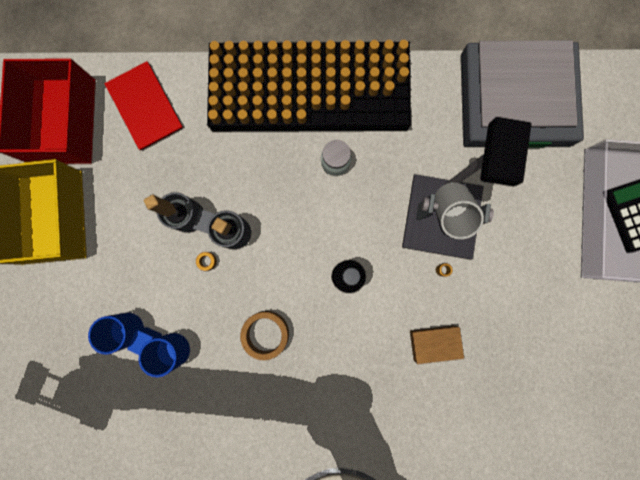

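The scene picture shows the grey caddy at about (col 390, row 245). The long brush's handle top is at (410,190) and the stub's at (377,228). The cup is at (262,330), the sensor head at (275,265), and the bottle is hidden behind the counter's head. In the top picture the long handle's end is at (153,203), the stub's at (221,226), and the cup mouth at (462,220).

What could be taken for the long brush:
- the stub brush, top (221,226) — shorter, not wanted
- the blue caddy, top (135,345) — empty and blue, not wanted
- the tray pegs, top (310,85) — not brushes

I choose the tall handle in the grey well at top (175,212), and I'll check it in a close crop.

Run:
```python
import cv2, numpy as np
t=cv2.imread('pics/top0.png'); s=cv2.imread('pics/scene0.png')
def crop(im,x,y,w,h,W,H): return cv2.resize(im[y:y+h,x:x+w],(W,H),interpolation=cv2.INTER_CUBIC)
a=np.hstack([crop(t,135,180,125,75,500,300),crop(s,355,180,75,100,225,300)])
a=cv2.copyMakeBorder(a,0,0,0,75,cv2.BORDER_CONSTANT)
b=np.hstack([crop(t,395,110,140,155,271,300),crop(s,210,230,110,170,194,300)]);b=cv2.copyMakeBorder(b,0,0,0,800-b.shape[1],cv2.BORDER_CONSTANT)
cv2.imwrite('pics/c1.png',np.vstack([a,b]))
```

```text
(no output)
```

View pics/c1.png

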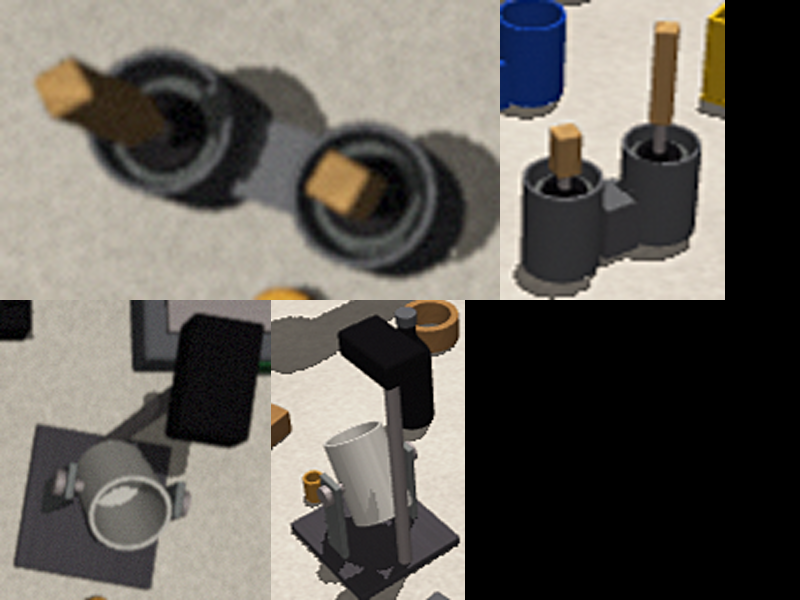

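The crop confirms the choice: the tall handle stands in the left grey well and the stub's handle is short. I'll triangulate the handle end, well rims, cup rim and counter from these pixels.

```bash
cat > h.py <<'E'
import numpy as np
from scipy.optimize import least_squares
from scipy.spatial.transform import Rotation as R
from station import r, optics, workorder, finder
C={n:optics.calibration(n) for n in('scene','top')}
def proj(n,P):
    T=C[n]['T'];p=(np.atleast_2d(P)-T[:3,3])@T[:3,:3]
    q=np.c_[p[:,0],-p[:,1],-p[:,2]]@C[n]['intrinsics'].T
    return q[:,:2]/q[:,2:]
def onplane(n,uv,z):
    T=C[n]['T'];d=np.linalg.inv(C[n]['intrinsics'])@[*uv,1];d=T[:3,:3]@[d[0],-d[1],-d[2]]
    return T[:3,3]+d*(z-T[2,3])/d[2]
def tri(us,ut):
    s=least_squares(lambda p:np.r_[proj('scene',p)[0]-us,proj('top',p)[0]-ut],onplane('top',ut,.1))
    return s.x,np.abs(s.fun).max()
E
python3 - <<'E'
from h import *
import cv2
np.set_printoptions(precision=4,suppress=True)
print('handle',tri((410.7,189.7),(151.2,202)),onplane('top',(151.2,202),.195),onplane('scene',(410.7,189.7),.195))
print('wellL',tri((408.7,230.7),(175.75,210.5)),onplane('top',(175.75,210.5),.085),onplane('scene',(408.7,230.7),.085))
print('wellS',tri((376.3,242),(226.5,229)),onplane('top',(226.5,229),.085),onplane('scene',(376.3,242),.085))
print('rim',tri((258.2,307),(462.2,220)))
S=[((-75,70),(414.1,174.6)),]
# counter fit: corners, order by world
pt=np.array([(414.1,174.6),(472.5,258.2),(402.7,246.9)]); ps=np.array([(221.9,358.7),(316,364.9),(264.4,394.4)])
for p in pt: print('plate t',onplane('top',p,.012))
for p in ps: print('plate s',onplane('scene',p,.012))
# handle face segmentation
t=cv2.imread('pics/top0.png')[:,:,::-1].astype(int)
s=cv2.imread('pics/scene0.png')[:,:,::-1].astype(int)
for nm,im,(x,y,w,h) in (('t',t,(140,190,30,30)),('s',s,(400,183,22,40))):
    c=im[y:y+h,x:x+w]; print(nm); 
    m=((c[...,0]-c[...,2])>70)
    mm=(m&(c[...,0]>(150))).astype(np.uint8); ys,xs=np.nonzero(mm); print(len(xs),xs.mean()+x,ys.mean()+y,cv2.minAreaRect(np.c_[xs+x,ys+y].astype(np.float32)))
print(r.get_obs()['t'])
E
```

```text
handle (array([0.5992, 0.3043, 0.1941]), np.float64(0.02058423139385468)) [0.5991 0.304  0.195 ] [0.6001 0.303  0.195 ]
wellL (array([0.6026, 0.304 , 0.0776]), np.float64(0.24327859523856432)) [0.6017 0.3017 0.085 ] [0.6084 0.2933 0.085 ]
wellS (array([0.5685, 0.2099, 0.0778]), np.float64(0.20664368419312495)) [0.5675 0.2081 0.085 ] [0.575  0.2015 0.085 ]
rim (array([ 0.577 , -0.2006,  0.1422]), np.float64(1.091549852568221))
plate t [ 0.6837 -0.1494  0.012 ]
plate t [ 0.5167 -0.2603  0.012 ]
plate t [ 0.5391 -0.1241  0.012 ]
plate s [ 0.5194 -0.2622  0.012 ]
plate s [ 0.6835 -0.1519  0.012 ]
plate s [ 0.6574 -0.275   0.012 ]
t
108 150.03703703703704 201.4351851851852 ((150.10000610351562, 201.2000274658203), (10.28591251373291, 10.733125686645508), 63.43495178222656)
s
29 410.37931034482756 188.55172413793105 ((410.5, 188.5), (3.0, 7.0), 90.0)
1.0
```

```bash
cat >> h.py <<'E'
def counterpts(x,y,yaw,th,d):
    c,s=np.cos(yaw),np.sin(yaw);M=np.array([[c,-s,0],[s,c,0],[0,0,1]]);o=np.array([x,y,0])
    f=lambda P:np.asarray(P)@M.T+o
    a=np.array([-np.sin(th),0,np.cos(th)]);e=np.array([np.cos(th),0,np.sin(th)])
    q=np.linspace(0,2*np.pi,73)
    circ=lambda rad,h:f(np.array([0,0,.1])+a*h+rad*(np.cos(q)[:,None]*e+np.sin(q)[:,None]*np.array([0,1,0])))
    box=lambda x0,x1,yy,z:f([[x0,yy,z],[x1,yy,z],[x1,-yy,z],[x0,-yy,z],[x0,yy,z]])
    return dict(ro=circ(.035,d),ri=circ(.031,d),fo=circ(.035,d-.099),plate=box(-.075,.075,.07,.012),hb=box(.007,.093,.025,.28),ht=box(.007,.093,.025,.31)),f([[0,0,.1]])[0],a@M.T
def draw(im,n,P,off,k,col):
    import cv2
    p=((proj(n,P)+.5-off)*k*16).astype(np.int32);cv2.polylines(im,[p.reshape(-1,1,2)],False,col,1,cv2.LINE_AA,4)
E
cat > ov.py <<'E'
from h import *
import cv2,sys
def show(par,out,wells,hand):
    t=cv2.imread('pics/top0.png'); s=cv2.imread('pics/scene0.png')
    def crop(im,x,y,w,h,k): return cv2.resize(im[y:y+h,x:x+w],(w*k,h*k),interpolation=cv2.INTER_CUBIC)
    pts,_,_=counterpts(*par)
    q=np.linspace(0,2*np.pi,73)
    W=[np.c_[w[0]+rd*np.cos(q),w[1]+rd*np.sin(q),0*q+z] for w in wells for rd,z in((.034,.085),(.03,.085),(.034,0))]
    parts=[]
    for n,im,(x,y,w,h) in (('top',t,(398,112,134,150)),('scene',s,(215,238,105,150))):
        c=crop(im,x,y,w,h,3 if n=='top' else 3)
        for kk,P in pts.items(): draw(c,n,P,np.array([x,y]),3,(0,0,255) if kk!='ri' else (0,255,0))
        parts.append(c)
    row1=np.hstack(parts)
    parts=[]
    hx,hy,hz,hw=hand
    H=np.array([[hx+.01*np.sqrt(2)*np.cos(hw+a),hy+.01*np.sqrt(2)*np.sin(hw+a),hz] for a in np.pi/4+np.arange(5)*np.pi/2])
    for n,im,(x,y,w,h) in (('top',t,(135,185,125,70)),('scene',s,(355,183,75,100))):
        k=3 if n=='top' else 2;k=3 if n=='top' else 1
        k={'top':3,'scene':1}[n] if 0 else 3
        if n=='scene': y,h=y,50
        c=crop(im,x,y,w,h,k)
        for P in W+[H]: draw(c,n,P,np.array([x,y]),k,(0,0,255))
        parts.append(cv2.copyMakeBorder(c,0,150*0+ (210-c.shape[0] if c.shape[0]<210 else 0),0,0,cv2.BORDER_CONSTANT)[:150 if 0 else 210])
    row2=np.hstack(parts)
    Wd=max(row1.shape[1],row2.shape[1]);pad=lambda c:cv2.copyMakeBorder(c,0,0,0,Wd-c.shape[1],cv2.BORDER_CONSTANT)
    o=np.vstack([pad(row1),pad(row2)])
    o=o[:,:800]; f=min(1,600/o.shape[0]); cv2.imwrite(out,cv2.resize(o,None,fx=f,fy=f));
E
python3 - <<'E'
from ov import *
np.set_printoptions(precision=4,suppress=True)
# plate + rim fit to picked points
cor={'top':[((-1,1),(402.7,246.9)),((1,1),(414.1,174.6)),((-1,-1),(472.5,258.2))],'scene':[((-1,-1),(221.9,358.7)),((1,1),(316,364.9)),((1,-1),(264.4,394.4))]}
def res(p):
    pts,pv,a=counterpts(*p);out=[]
    c,s=np.cos(p[2]),np.sin(p[2])
    for n in cor:
        for (i,j),uv in cor[n]:
            X=np.array([p[0]+c*.075*i-s*.07*j,p[1]+s*.075*i+c*.07*j,.012]);out+=list(proj(n,X)[0]-uv)
    for n,uv in(('top',(462.2,220)),('scene',(258.2,307))): out+=list(proj(n,pv+a*p[4])[0]-uv)
    return out
s=least_squares(res,[.6,-.204,-.16,.5,.048]);print(s.x,np.degrees(s.x[2:4]),s.fun)
show(s.x,'pics/ov1.png',[(.603,.300),(.570,.206)],(.5993,.3037,.195,np.radians(-26)))
E
```

```text
[ 0.6001 -0.2039 -0.1582  0.5048  0.0483] [-9.067  28.9204] [-0.5945  1.0525 -1.433  -0.7269  0.494   0.8827 -1.0342 -1.2229  2.3023
 -1.0902 -1.5338  4.4749 -0.853  -0.664  -0.958  -0.1666]
```

View pics/ov1.png

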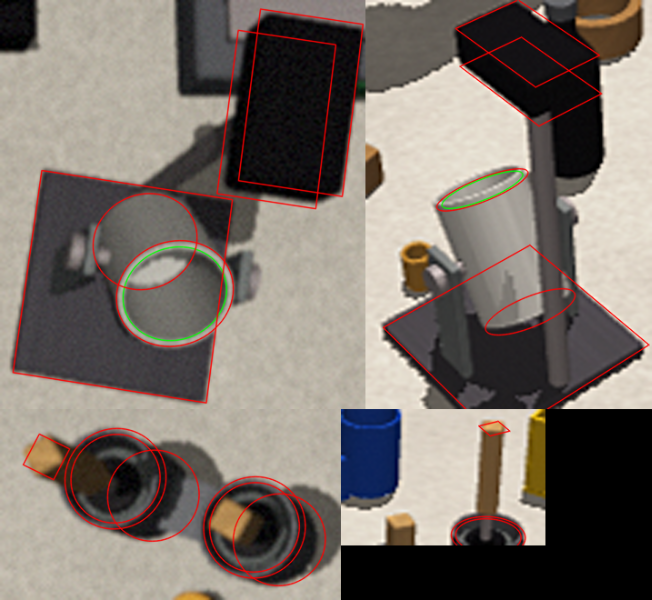

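The overlay fits. The cup rim circles lie on the cup mouth in both views, the plate and sensor head match within about 2 px, and the well rims match. The handle's yaw needs a closer look.

Run:
```python
from h import *
import cv2
t=cv2.imread('pics/top0.png'); s=cv2.imread('pics/scene0.png')
x,y,w,h=138,190,34,34
a=cv2.resize(t[y:y+h,x:x+w],None,fx=11,fy=11,interpolation=cv2.INTER_CUBIC);b=a.copy()
for yw in(-27,):
    H=np.array([[.5993+.01*np.sqrt(2)*np.cos(np.radians(yw)+q),.3037+.01*np.sqrt(2)*np.sin(np.radians(yw)+q),.195] for q in np.pi/4+np.arange(5)*np.pi/2])
    draw(b,'top',H,np.array([x,y]),11,(0,0,255))
cv2.imwrite('pics/hd.png',np.hstack([a,b]))
g=t[...,2].astype(int); print(g[194:214:1,142:168])
```

```text
[[182 182 190 187 194 189 185 179 164 168 153 144 151 166 177 188 185 189
  195 193 186 176 173 160 136 124]
 [182 179 185 193 186 184 183 170 148 165 160 134 113 122 147 169 183 188
  191 190 184 158 135 120  88  84]
 [178 186 183 185 183 181 173 170 168 178 170 142  99  70  91 122 152 171
  188 185 161 126 105  89  58  42]
 [186 182 186 174 174 174 174 181 180 183 184 165 133  82  49  67  93 130
  153 152 127  96  88  60  23  23]
 [189 182 175 164 167 173 177 180 182 183 184 180 154 109  57  46  39  66
   90  99  87  74  50  34  24  22]
 [187 185 180 178 178 181 187 180 180 181 183 178 167 136  86  53  41  43
   50  49  49  49  38  24  22  28]
 [190 184 177 183 185 191 187 184 179 186 185 190 179 160 121  69  51  44
   44  51  49  46  44  39  37  35]
 [184 179 183 185 193 191 189 188 191 191 192 189 189 180 151 101  57  47
   47  50  50  45  48  43  48  39]
 [191 185 181 185 192 190 193 192 191 194 195 193 198 194 175 126  63  46
   43  52  45  48  46  53  51  50]
 [188 186 186 184 184 190 190 192 196 195 194 194 202 191 178 135  76  47
   47  51  55  48  55  50  44  53]
 [195 193 
[... 380 characters left out ...]
48  56  52
   51  50  51  57  52  55  51  47]
 [192 190 192 184 175 168 162 144 117  91  68  48  52  45  50  50  46  52
   51  46  55  54  50  53  47  51]
 [191 192 195 183 183 169 151 128  89  59  47  43  48  38  47  45  47  51
   49  55  52  49  51  41  50  52]
 [189 193 190 195 192 184 174 155 131 111  86  71  58  50  47  49  53  54
   46  48  49  52  46  54  51  53]
 [190 187 191 188 190 195 189 185 179 169 147 135 116  80  55  50  48  51
   51  49  47  52  51  51  51  49]
 [187 188 190 188 190 190 189 188 186 187 184 182 165 138  97  58  49  46
   53  51  48  49  54  53  48  51]
 [188 189 189 187 191 190 185 181 193 187 190 187 178 169 126  83  57  44
   51  47  52  49  48  53  57  46]]
```

View pics/hd.png

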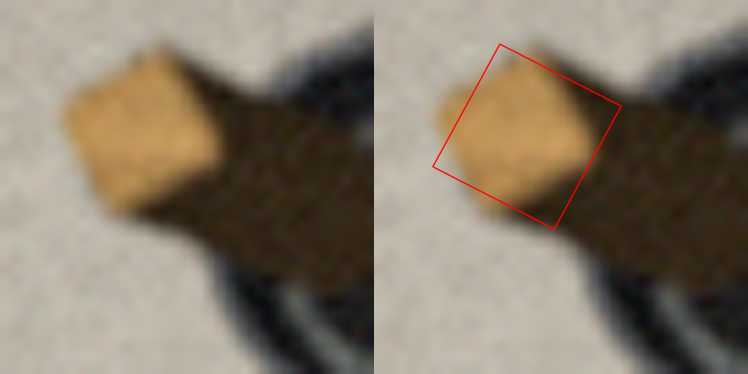

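The handle end face shows at (150.5,201.8) with edges at about 61° in the image, so its flats lie at world yaw of about 29.5° mod 90. Next I plan the approach.

```bash
cat >> h.py <<'E'
def need(P,Rt,P0=None,R0=None):
    o=r.get_obs()
    if P0 is None: P0,R0=o['ee_pos'],R.from_quat(o['tcp_rot'])
    return np.round(np.r_[R0.inv().apply(np.array(P)-P0)/.25,np.degrees((R0.inv()*Rt).as_rotvec())/30],3)
def down(ydeg):
    y=np.array([np.cos(np.radians(ydeg)),np.sin(np.radians(ydeg)),0]);z=np.array([0,0,-1.]);return R.from_matrix(np.c_[np.cross(y,z),y,z])
E
python3 - <<'E'
from h import *
np.set_printoptions(precision=3,suppress=True)
print(onplane('top',(150.5,201.8),.195))
o=r.get_obs();print(R.from_quat(o['tcp_rot']).as_matrix(),o['force'])
for a in (29.5,119.5,-60.5,209.5): print(a,need((.600,.304,.26),down(a)))
pts,pv,a=counterpts(.6001,-.2039,-.158,.505,.0483)
fl=pv+a*(.0483-.095);print('pivot',pv,'axis',a,'floor',fl,'rim',pv+a*.0483)
E
```

```text
[0.599 0.305 0.195]
[[-0.941  0.339 -0.   ]
 [ 0.339  0.941 -0.   ]
 [ 0.    -0.    -1.   ]] [0.259 0.732 1.333]
29.5 [-1.846 -0.643 -0.033 -0.    -0.     1.356]
119.5 [-1.846 -0.643 -0.033 -0.    -0.    -1.644]
-60.5 [-1.846 -0.643 -0.033 -0.     0.     4.356]
209.5 [-1.846 -0.643 -0.033  0.    -0.    -4.644]
pivot [ 0.6   -0.204  0.1  ] axis [-0.478  0.076  0.875] floor [ 0.622 -0.207  0.059] rim [ 0.577 -0.2    0.142]
```

>>> send_rows(moves=[[-0.15,-0.05,0,0,0,-0.15],[-0.3,-0.1,0,0,0,-0.3],[-0.45,-0.15,0,0,0,-0.45],[-0.6,-0.21,0,0,0,-0.6],[-0.75,-0.26,0,0,0,-0.75],[-0.85,-0.3,0,0,0,-0.8],[-0.92,-0.32,0,0,0,-0.82],[-0.92,-0.32,0,0,0,-0.82]], fingers=-1, grip_force=40)

```text
t: 1.8
ee_pos: [0.4131, 0.4555, 0.2515]
tcp_rot: [-0.039, 0.999, -0.001, 0.001]
force: [1.3, -0.1, 0.4]
width: 0.0915
grip_force: 0.0
```

Run:
```python
from h import *
o=r.get_obs();print(o['t'],o['ee_pos'],o['force'],o['joint_pos'])
print(need((.600,.304,.25),down(119.5)))
```

```text
1.8 [0.4130664  0.45549799 0.25154701] [ 1.33283238 -0.08232152  0.43977712] [-0.53160769  0.44319017 -0.46248135  1.64292917  0.21781424  1.10687208
  0.59486336]
[-0.698 -0.662  0.008 -0.003  0.002 -0.835]
```

>>> send_rows(moves=[[-0.12,-0.11,0,0,0,-0.14],[-0.24,-0.22,0,0,0,-0.28],[-0.36,-0.33,0,0,0,-0.42],[-0.47,-0.45,0,0,0,-0.56],[-0.58,-0.55,0,0,0,-0.7],[-0.66,-0.62,0,0,0,-0.8],[-0.7,-0.66,0,0,0,-0.835],[-0.7,-0.66,0,0,0,-0.835],[-0.7,-0.66,0,0,0,-0.835]])

```text
t: 2.7
ee_pos: [0.5963, 0.3104, 0.2516]
tcp_rot: [-0.258, 0.966, 0.001, -0.0]
force: [-0.4, 0.1, -0.7]
width: 0.0918
grip_force: 0.0
```

Run:
```python
from h import *
import cv2
o=r.get_obs();print(o['t'],o['ee_pos'],o['force'],o['joint_pos'])
print(need((.600,.304,.171),down(119.5)))
s=optics.grab_frame('scene')[:,:,::-1];t=optics.grab_frame('top')[:,:,::-1]
cv2.imwrite('pics/s1.png',s);cv2.imwrite('pics/t1.png',t)
cv2.imwrite('pics/a1.png',np.hstack([cv2.resize(s[100:250,340:480],(420,450)),cv2.resize(t[140:260,110:230],(375,450))]))
```

```text
2.7 [0.59631989 0.31039263 0.25158621] [-0.40608217  0.11641915 -0.72458891] [-0.18823365  0.55181531 -0.48410891  1.48669287  0.26642386  1.16935853
  1.37685439]
[-0.    -0.03   0.322  0.003 -0.001  0.013]
```

View pics/a1.png

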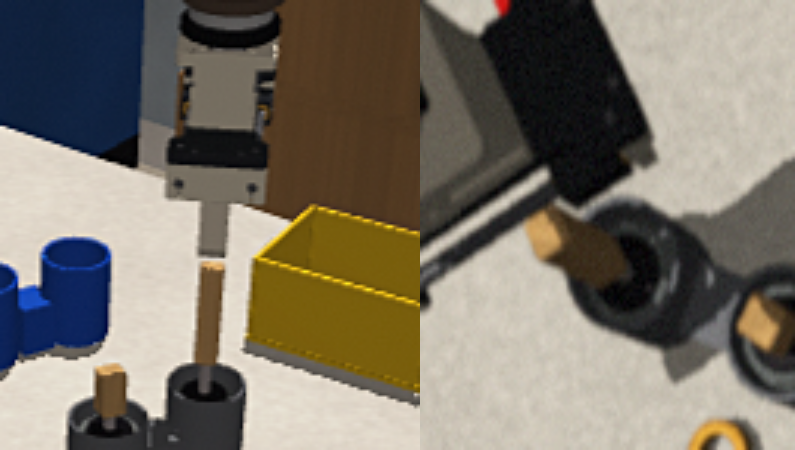

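The tool is above the tall handle and aligned with its flats: the fingers show at (213,230) in the crop, just over the handle at (210,310). Descending and closing.

>>> send_rows(moves=[[0,-0.015,0.02,0,0,0],[0,-0.03,0.08,0,0,0.01],[0,-0.03,0.15,0,0,0.01],[0,-0.03,0.22,0,0,0.01],[0,-0.03,0.28,0,0,0.01],[0,-0.03,0.32,0,0,0.01],[0,-0.03,0.32,0,0,0.01],[0,-0.03,0.32,0,0,0.01]])

```text
t: 3.6
ee_pos: [0.6015, 0.3022, 0.1717]
tcp_rot: [-0.255, 0.967, 0.0, 0.0]
force: [-0.4, 0.0, -0.0]
width: 0.0921
grip_force: 0.0
```

>>> send_rows(moves=[[0,0,0,0,0,0],[0,0,0,0,0,0],[0,0,0,0,0,0],[0,0,0,0,0,0],[0,0,0,0,0,0],[0,0,0,0,0,0],[0,0,0,0,0,0],[0,0,0,0,0,0]], fingers=1, grip_force=40)

```text
t: 4.4
ee_pos: [0.6014, 0.302, 0.1717]
tcp_rot: [-0.255, 0.967, 0.0, -0.0]
force: [-0.1, -0.7, -0.4]
width: 0.0324
grip_force: 0.0
```

>>> send_rows(moves=[[0,0,0,0,0,0],[0,0,0,0,0,0],[0,0,0,0,0,0],[0,0,0,0,0,0],[0,0,0,0,0,0]])

```text
t: 4.9
ee_pos: [0.6014, 0.3019, 0.1716]
tcp_rot: [-0.255, 0.967, -0.0, -0.0]
force: [-1.3, 0.1, -1.2]
width: 0.0198
grip_force: 40.0
```

Run:
```python
from h import *
o=r.get_obs();print(o['t'],o['ee_pos'],o['force'],o['wrist_torque'],o['width'],o['grip_force'])
```

```text
4.9 [0.60138271 0.30193347 0.17158052] [-1.30828652  0.09286164 -1.19000052] [0.06720871 0.08371986 0.02174326] 0.01984963947047457 39.99991536140442
```

>>> send_rows(moves=[[0,0,-0.03,0,0,0],[0,0,-0.1,0,0,0],[0,0,-0.2,0,0,0],[0,0,-0.31,0,0,0],[0,0,-0.42,0,0,0],[0,0,-0.53,0,0,0],[0,0,-0.64,0,0,0],[0,0,-0.73,0,0,0],[0,0,-0.78,0,0,0],[0,0,-0.8,0,0,0],[0,0,-0.8,0,0,0]])

```text
t: 6.0
ee_pos: [0.6015, 0.3021, 0.3724]
tcp_rot: [-0.255, 0.967, 0.0, 0.0]
force: [-0.1, -0.2, -1.1]
width: 0.0195
grip_force: 40.0
```

```bash
cat >> h.py <<'E'
CP=[.6001,-.2039,-.158,.505,.0483]
L=.1667   # tcp to tip
def cupR(par=CP):
    _,pv,a=counterpts(*par);y=np.array([-np.sin(par[2]),np.cos(par[2]),0]);z=-a
    return R.from_matrix(np.c_[np.cross(y,z),y,z])
def cupP(h,par=CP,l=None):   # tcp with the tip h above the floor
    _,pv,a=counterpts(*par);return pv+a*(par[4]-.095+h+(l or L))
E
python3 - <<'E'
from h import *
import cv2
o=r.get_obs();print(o['t'],o['ee_pos'],o['force'],o['wrist_torque'],o['width'],o['grip_force'])
Rt=cupR(); print(cupP(.125),cupP(.0))
P=cupP(.125); R0=R.from_quat(o['tcp_rot'])
print(need(P,Rt)); M=R.from_rotvec((R0.inv()*Rt).as_rotvec()/2)
mid=R0*M; print('half rotvec',np.degrees(M.as_rotvec())/30, 'to', need((.5,.0,.36),mid))
s=optics.grab_frame('scene')[:,:,::-1]
cv2.imwrite('pics/s2.png',s)
print(onplane('top',(348,276),.17))
E
```

```text
6.0 [0.60147733 0.30209443 0.37238258] [-0.11552613 -0.19548893 -1.07038003] [ 0.05318097  0.0986621  -0.01566016] 0.019493179025088615 39.99993860721588
[ 0.48304363 -0.18524964  0.31441775] [ 0.54276627 -0.19476513  0.20502094]
[ 1.374 -1.462  0.231  0.325 -0.926  1.258]
half rotvec [ 0.16258138 -0.46280906  0.62922746] to [ 0.949 -0.851  0.049  0.163 -0.463  0.629]
[ 0.4822687  -0.00756989  0.17      ]
```

View pics/s2.png

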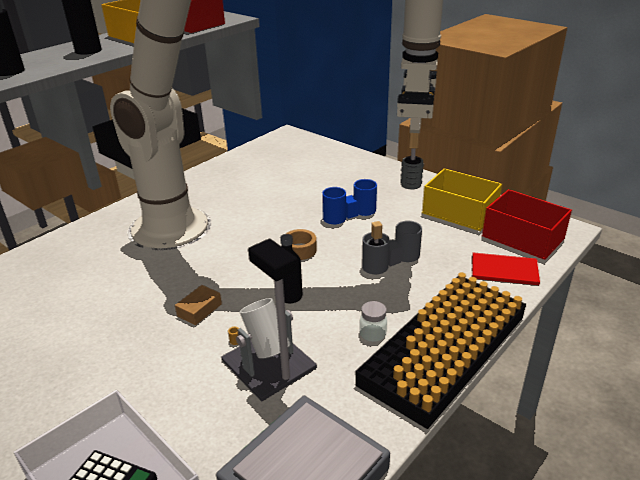

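The picture shows the brush clear of its well, head at (411,170), with the stub still in its well at (377,232). Next comes the transfer, with a raised midpoint.

Run:
```python
from h import *
o=r.get_obs();R0=R.from_quat(o['tcp_rot']);Rt=cupR()
mid=R0*R.from_rotvec((R0.inv()*Rt).as_rotvec()*.55)
print(need((.52,.06,.40),mid)); print(need(cupP(.125),Rt,np.array([.52,.06,.40]),mid))
```

```text
[ 0.76  -0.681 -0.115  0.178 -0.511  0.692]
[ 0.382 -0.934  0.289  0.146 -0.418  0.566]
```

>>> send_rows(moves=[[0.04,-0.035,-0.02,0.01,-0.03,0.04],[0.12,-0.1,-0.05,0.03,-0.08,0.11],[0.21,-0.19,-0.08,0.05,-0.14,0.19],[0.3,-0.27,-0.1,0.07,-0.2,0.27],[0.39,-0.35,-0.115,0.09,-0.26,0.355],[0.48,-0.43,-0.115,0.11,-0.32,0.44],[0.57,-0.51,-0.115,0.135,-0.385,0.52],[0.65,-0.585,-0.115,0.155,-0.44,0.6],[0.72,-0.65,-0.115,0.17,-0.49,0.66],[0.76,-0.68,-0.115,0.178,-0.511,0.692],[0.76,-0.68,-0.115,0.178,-0.511,0.692],[0.76,-0.68,-0.115,0.178,-0.511,0.692]])

```text
t: 7.25
ee_pos: [0.52, 0.0614, 0.4002]
tcp_rot: [-0.075, 0.987, -0.011, 0.14]
force: [-0.7, -0.4, -1.2]
width: 0.02
grip_force: 40.0
```

Run:
```python
from h import *
o=r.get_obs();print(o['joint_pos'],o['ee_pos'],o['width'])
P=cupP(.15);print(P,need(P,cupR()))
```

```text
[ 0.17184417 -0.03842683 -0.36310503  1.87854924  0.04603184  1.02335807
  1.51135745] [0.52004978 0.0613902  0.40018925] 0.020009147231398582
[ 0.4710991  -0.18334654  0.33629711] [ 0.404 -0.929  0.191  0.149 -0.418  0.568]
```

>>> send_rows(moves=[[0.03,-0.06,0.01,0.02,-0.06,0.08],[0.08,-0.17,0.02,0.05,-0.13,0.18],[0.14,-0.3,0.04,0.08,-0.22,0.3],[0.2,-0.43,0.06,0.11,-0.31,0.42],[0.26,-0.56,0.09,0.14,-0.38,0.52],[0.31,-0.69,0.12,0.149,-0.418,0.568],[0.36,-0.8,0.15,0.149,-0.418,0.568],[0.39,-0.88,0.18,0.149,-0.418,0.568],[0.404,-0.929,0.191,0.149,-0.418,0.568],[0.404,-0.929,0.191,0.149,-0.418,0.568],[0.404,-0.929,0.191,0.149,-0.418,0.568]])

```text
t: 8.35
ee_pos: [0.4717, -0.1831, 0.3364]
tcp_rot: [0.076, 0.965, -0.02, 0.249]
force: [-0.3, 0.2, -0.8]
width: 0.0198
grip_force: 40.0
```

Run:
```python
from h import *
import cv2
o=r.get_obs();print(o['joint_pos'],o['ee_pos'],o['width'],need(cupP(.15),cupR()))
s=optics.grab_frame('scene')[:,:,::-1];t=optics.grab_frame('top')[:,:,::-1]
cv2.imwrite('pics/s3.png',s);cv2.imwrite('pics/t3.png',t)
o=r.get_obs();Rm=R.from_quat(o['tcp_rot']);ax=-Rm.as_matrix()[:,2];tip=o['ee_pos']-ax*L
def head(im,n,off,k):
    q=np.linspace(0,2*np.pi,37);m=Rm.as_matrix()
    for h,rad in((0,.0265),(.07,.0265),(.0,.02)): draw(im,n,tip+ax*h+rad*(np.cos(q)[:,None]*m[:,0]+np.sin(q)[:,None]*m[:,1]),off,k,(0,0,255))
    for h in(.1,.19): draw(im,n,np.array([tip+ax*h+.01*(a*m[:,0]+b*m[:,1]) for a,b in((1,1),(1,-1),(-1,-1),(-1,1),(1,1))]),off,k,(0,255,0))
    draw(im,n,counterpts(*CP)[0]['ri'],off,k,(255,0,0))
out=[]
for n,im,x,y,w,h in(('scene',s,205,220,110,150),('top',t,400,140,130,150)):
    c=cv2.resize(im[y:y+h,x:x+w],None,fx=3.2,fy=3.2,interpolation=cv2.INTER_CUBIC);head(c,n,np.array([x,y]),3.2);out.append(c)
cv2.imwrite('pics/o3.png',np.hstack(out))
```

```text
[ 0.34115184 -0.14611843  0.04634047  2.18812729 -0.18175147  0.61398447
  1.92519097] [ 0.47173716 -0.18307063  0.33642957] 0.01975734558021784 [ 0.002 -0.001 -0.001  0.001 -0.     0.002]
```

View pics/o3.png

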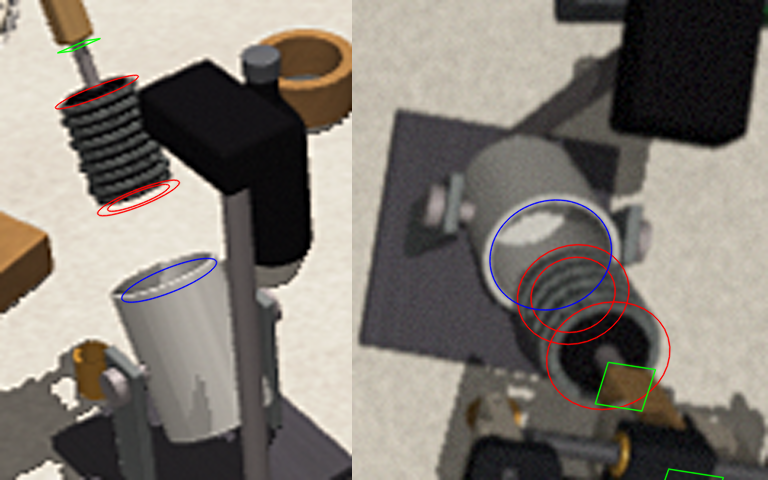

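The picture shows the brush head over the cup mouth, matching its model to about 1–2 px in both views (scene tip at (132,190) in the crop against the model's (138,197); the cup rim has a similar bias). I'll measure the relative offset precisely by fitting silhouettes.

```bash
cat > fit.py <<'E'
from h import *
import cv2
def hull(n,P,off,k,shape):
    m=np.zeros(shape,np.uint8);p=((proj(n,P)+.5-off)*k-.5).astype(np.int32);cv2.fillConvexPoly(m,cv2.convexHull(p.reshape(-1,1,2)),1);return m
q=np.linspace(0,2*np.pi,73)
def cyl(tip,ax,h0,h1,rad):
    e=np.cross(ax,[0,1,0]);e/=np.linalg.norm(e);f=np.cross(ax,e)
    return np.vstack([tip+ax*h+rad*(np.cos(q)[:,None]*e+np.sin(q)[:,None]*f) for h in(h0,h1)])
E
python3 - <<'E'
from fit import *
o=r.get_obs();ax=-R.from_quat(o['tcp_rot']).as_matrix()[:,2];tip=o['ee_pos']-ax*L
k=6
for n,x,y,w,h in(('scene',218,238,50,52),('top',555,0,0,0)):
    if n=='top': x,y,w,h=555-0,0,0,0; x,y,w,h=558-0,0,0,0
    if n=='top': x,y,w,h=555,0,0,0
    p=proj(n,cyl(tip,ax,0,.07,.0265));x0,y0=(p.min(0)-8).astype(int);x1,y1=(p.max(0)+8).astype(int)
    a=cv2.imread(f'pics/{"scene" if n=="scene" else "top"}0.png')[y0:y1,x0:x1].astype(int);b=cv2.imread(f'pics/{n[0]}3.png')[y0:y1,x0:x1].astype(int)
    # brush: dark bristles; head darker than the background
    g=b.mean(2);m=(np.abs(a-b).max(2)>30)&(g<125)
    m=cv2.resize(m.astype(np.uint8)*255,None,fx=k,fy=k,interpolation=cv2.INTER_LINEAR)>127
    best=[]
    H=hull(n,cyl(tip,ax,.002,.068,.0262),np.array([x0,y0]),k,m.shape)
    for du in range(-24,25):
        for dv in range(-24,25):
            S=np.roll(H,(dv,du),(0,1));best.append(((S&m).sum()/(S|m).sum(),du/k,dv/k))
    print(n,(x0,y0,x1,y1),m.sum()/H.sum(),max(best))
    # same for the cup in the first picture
    _,pv,a0=counterpts(*CP)
E
python3 - <<'E'
from h import *
T=C['top'];print(proj('top',[[.57,-.2,.15],[.58,-.2,.15],[.57,-.19,.15]]),proj('scene',[[.57,-.2,.15],[.58,-.2,.15],[.57,-.19,.15]]))
E
```

```text
scene (np.int64(213), np.int64(234), np.int64(268), np.int64(294)) 0.7793777390641587 (np.float64(0.714192059579378), -0.3333333333333333, -1.1666666666666667)
top (np.int64(443), np.int64(207), np.int64(506), np.int64(275)) 1.2553581151314162 (np.float64(0.5583815951479776), -1.8333333333333333, 4.0)
[[462.78000589 222.93197107]
 [462.60181278 216.96568073]
 [456.74556707 222.9452261 ]] [[254.49074881 302.32470638]
 [258.04833043 304.36452367]
 [258.12124035 299.81193852]]
```

>>> send_rows(moves=[[0.002,-0.004,0.03,0,0,0],[0.002,-0.004,0.07,0,0,0],[0.002,-0.004,0.11,0,0,0],[0.002,-0.004,0.15,0,0,0],[0.002,-0.004,0.19,0,0,0],[0.002,-0.004,0.22,0,0,0],[0.002,-0.004,0.25,0,0,0],[0.002,-0.004,0.28,0,0,0],[0.002,-0.004,0.3,0,0,0],[0.002,-0.004,0.3,0,0,0]])

```text
t: 9.45
ee_pos: [0.506, -0.191, 0.27]
tcp_rot: [0.077, 0.965, -0.02, 0.249]
force: [-0.1, 0.5, -0.1]
width: 0.0199
grip_force: 40.0
```

Run:
```python
from h import *
import cv2
o=r.get_obs();print(o['ee_pos'],o['force'],o['wrist_torque'],o['width'],need(cupP(.075),cupR()))
s=optics.grab_frame('scene')[:,:,::-1];t=optics.grab_frame('top')[:,:,::-1]
cv2.imwrite('pics/s4.png',s);cv2.imwrite('pics/t4.png',t)
out=[cv2.resize(im[y:y+100,x:x+85],None,fx=4.7,fy=5,interpolation=cv2.INTER_CUBIC) for im,x,y in((s,220,240),(t,420,165))]
cv2.imwrite('pics/o4.png',np.hstack(out))
```

```text
[ 0.50604561 -0.19102529  0.27000742] [-0.08630218  0.48908024 -0.12243853] [0.13552717 0.69397784 0.01986106] 0.019886897218918616 [-0.003  0.008 -0.001 -0.002 -0.001 -0.002]
```

View pics/o4.png

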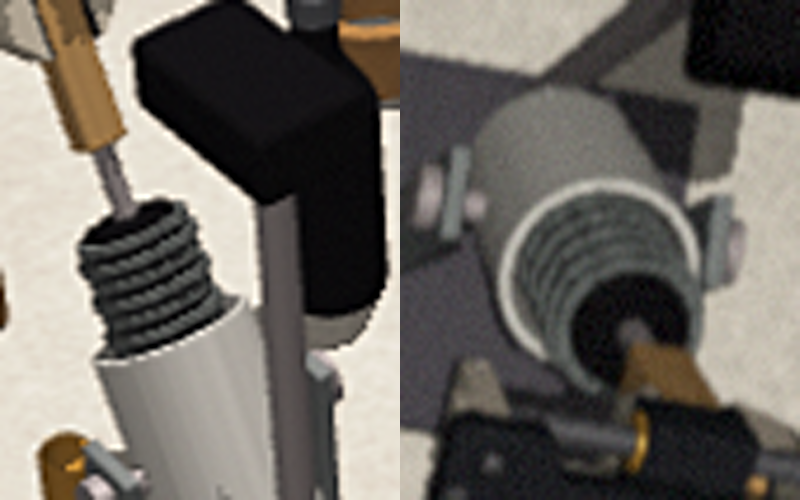

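The head is 20 mm inside the cup with no force. It sits a little to −y: in the top crop the gap is about 11 px on the left (col 507) and about 2 px on the right (col 697). I'll shift it 2.5 mm in +y, then go down gradually.

>>> send_rows(moves=[[0,0.005,0,0,0,0],[0,0.01,0.02,0,0,0],[0,0.01,0.05,0,0,0],[0,0.01,0.08,0,0,0],[0,0.01,0.11,0,0,0],[0,0.01,0.14,0,0,0],[0,0.01,0.16,0,0,0],[0,0.01,0.18,0,0,0],[0,0.01,0.2,0,0,0],[0,0.01,0.2,0,0,0]])

```text
t: 10.55
ee_pos: [0.5304, -0.1924, 0.2263]
tcp_rot: [0.077, 0.965, -0.02, 0.249]
force: [-0.1, -0.1, -0.6]
width: 0.0196
grip_force: 40.0
```

Run:
```python
from h import *
o=r.get_obs();print(o['ee_pos'],o['force'],o['wrist_torque'],o['width'],need(cupP(.025),cupR()))
```

```text
[ 0.53037876 -0.19241756  0.22634656] [-0.13452712 -0.09231686 -0.61926136] [0.07802997 0.68969547 0.00730064] 0.0195749950576695 [-0.003 -0.001 -0.001 -0.002 -0.    -0.002]
```

>>> send_rows(moves=[[0,0,0.02,0,0,0],[0,0,0.04,0,0,0],[0,0,0.06,0,0,0],[0,0,0.075,0,0,0],[0,0,0.082,0,0,0],[0,0,0.086,0,0,0],[0,0,0.088,0,0,0],[0,0,0.088,0,0,0]])

```text
t: 11.35
ee_pos: [0.5409, -0.1942, 0.2079]
tcp_rot: [0.077, 0.965, -0.02, 0.249]
force: [-0.4, -0.4, -1.4]
width: 0.0199
grip_force: 40.0
```

>>> send_rows(moves=[[0,0,0.004,0,0,0],[0,0,0.008,0,0,0],[0,0,0.008,0,0,0]])

```text
t: 11.65
ee_pos: [0.5419, -0.1944, 0.2065]
tcp_rot: [0.077, 0.965, -0.02, 0.25]
force: [-3.6, 0.8, 4.6]
width: 0.02
grip_force: 40.0
```

Contact with the floor at about 6 N, just where it was predicted. Stroke 1 goes up, then down to the bottom again.

>>> send_rows(moves=[[0,0,-0.02,0,0,0],[0,0,-0.06,0,0,0],[0,0,-0.11,0,0,0],[0,0,-0.16,0,0,0],[0,0,-0.21,0,0,0],[0,0,-0.26,0,0,0],[0,0,-0.31,0,0,0],[0,0,-0.34,0,0,0],[0,0,-0.355,0,0,0],[0,0,-0.355,0,0,0],[0,0,-0.355,0,0,0]])

```text
t: 12.75
ee_pos: [0.4993, -0.1874, 0.2834]
tcp_rot: [0.077, 0.965, -0.02, 0.249]
force: [0.4, -0.5, -0.4]
width: 0.0197
grip_force: 40.0
```

>>> send_rows(moves=[[0,0,0.03,0,0,0],[0,0,0.08,0,0,0],[0,0,0.13,0,0,0],[0,0,0.18,0,0,0],[0,0,0.23,0,0,0],[0,0,0.27,0,0,0],[0,0,0.3,0,0,0],[0,0,0.325,0,0,0],[0,0,0.34,0,0,0],[0,0,0.347,0,0,0],[0,0,0.351,0,0,0],[0,0,0.355,0,0,0],[0,0,0.355,0,0,0],[0,0,0.355,0,0,0]])

```text
t: 14.15
ee_pos: [0.5419, -0.1945, 0.2065]
tcp_rot: [0.077, 0.965, -0.02, 0.25]
force: [-2.8, 1.1, 2.9]
width: 0.0198
grip_force: 40.0
```

>>> send_rows(moves=[[0,0,-0.02,0,0,0],[0,0,-0.06,0,0,0],[0,0,-0.11,0,0,0],[0,0,-0.16,0,0,0],[0,0,-0.21,0,0,0],[0,0,-0.26,0,0,0],[0,0,-0.31,0,0,0],[0,0,-0.34,0,0,0],[0,0,-0.36,0,0,0],[0,0,-0.36,0,0,0],[0,0,-0.36,0,0,0]])

```text
t: 15.25
ee_pos: [0.4988, -0.1873, 0.2846]
tcp_rot: [0.077, 0.965, -0.02, 0.249]
force: [-0.6, -0.2, -0.1]
width: 0.0196
grip_force: 40.0
```

>>> send_rows(moves=[[0,0,0.03,0,0,0],[0,0,0.08,0,0,0],[0,0,0.13,0,0,0],[0,0,0.18,0,0,0],[0,0,0.23,0,0,0],[0,0,0.27,0,0,0],[0,0,0.3,0,0,0],[0,0,0.325,0,0,0],[0,0,0.345,0,0,0],[0,0,0.353,0,0,0],[0,0,0.358,0,0,0],[0,0,0.362,0,0,0],[0,0,0.362,0,0,0],[0,0,0.362,0,0,0]])

```text
t: 16.65
ee_pos: [0.5419, -0.1945, 0.2065]
tcp_rot: [0.077, 0.965, -0.02, 0.25]
force: [-4.2, 1.4, 6.4]
width: 0.0198
grip_force: 40.0
```

>>> send_rows(moves=[[0,0,-0.02,0,0,0],[0,0,-0.06,0,0,0],[0,0,-0.11,0,0,0],[0,0,-0.16,0,0,0],[0,0,-0.21,0,0,0],[0,0,-0.26,0,0,0],[0,0,-0.31,0,0,0],[0,0,-0.34,0,0,0],[0,0,-0.362,0,0,0],[0,0,-0.362,0,0,0],[0,0,-0.362,0,0,0]])

```text
t: 17.75
ee_pos: [0.4988, -0.1873, 0.2846]
tcp_rot: [0.077, 0.965, -0.02, 0.249]
force: [-0.3, -0.1, -0.4]
width: 0.0199
grip_force: 40.0
```

Run:
```python
from h import *
import cv2
o=r.get_obs();print(o['ee_pos'],o['force'],o['wrist_torque'],o['width'],need(cupP(.09),cupR()))
s=optics.grab_frame('scene')[:,:,::-1];t=optics.grab_frame('top')[:,:,::-1]
cv2.imwrite('pics/s5.png',s);cv2.imwrite('pics/t5.png',t)
out=[cv2.resize(im[y:y+110,x:x+90],(400,489),interpolation=cv2.INTER_CUBIC) for im,x,y in((s,215,240),(t,415,160))]
cv2.imwrite('pics/o5.png',np.hstack(out))
```

```text
[ 0.49880737 -0.18734712  0.28463024] [-0.3471972  -0.07176758 -0.3669654 ] [ 0.1123717   0.69331899 -0.00968588] 0.01994138214808301 [-0.002 -0.002  0.005 -0.002  0.001 -0.002]
```

View pics/o5.png

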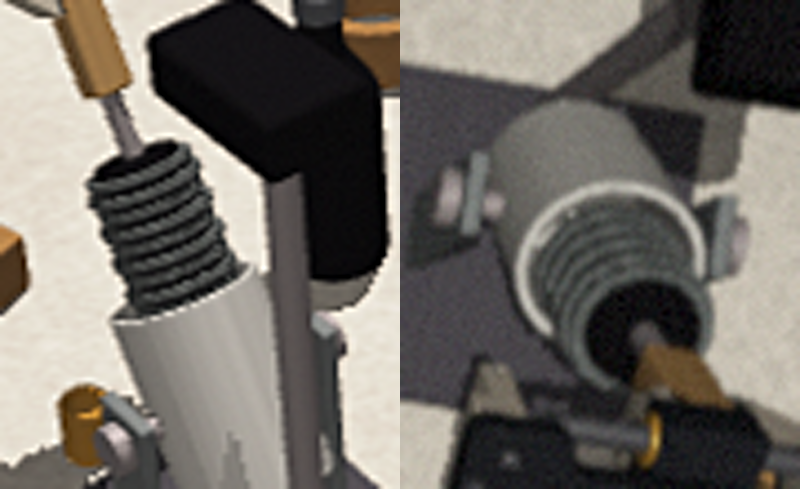

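The tip is just inside the rim, with about six of the ridges visible above it, and the cup leans as before. All three strokes are done, with floor contact each time. Withdrawing.

>>> send_rows(moves=[[0,0,-0.03,0,0,0],[0,0,-0.08,0,0,0],[0,0,-0.13,0,0,0],[0,0,-0.18,0,0,0],[0,0,-0.22,0,0,0],[0,0,-0.24,0,0,0],[0,0,-0.24,0,0,0]])

```text
t: 18.55
ee_pos: [0.4703, -0.1829, 0.3386]
tcp_rot: [0.077, 0.965, -0.02, 0.25]
force: [-0.2, -0.7, -0.6]
width: 0.0201
grip_force: 40.0
```

Run:
```python
from h import *
o=r.get_obs();R0=R.from_quat(o['tcp_rot']);Rt=down(119.3)
mid=R0*R.from_rotvec((R0.inv()*Rt).as_rotvec()*.45)
P=np.array([.52,.06,.40]);print(o['ee_pos'],need(P,mid)); print(need((.6014,.302,.38),Rt,P,mid))
```

```text
[ 0.4702608  -0.18292478  0.33858226] [-0.157  0.991 -0.195 -0.147  0.42  -0.564]
[-0.43   0.915  0.166 -0.18   0.513 -0.689]
```

>>> send_rows(moves=[[-0.01,0.05,-0.01,0,0,0],[-0.02,0.15,-0.03,0,0.01,-0.02],[-0.04,0.28,-0.05,-0.02,0.06,-0.08],[-0.06,0.41,-0.08,-0.04,0.12,-0.16],[-0.09,0.54,-0.11,-0.06,0.19,-0.26],[-0.11,0.67,-0.13,-0.09,0.26,-0.36],[-0.13,0.8,-0.16,-0.115,0.33,-0.45],[-0.145,0.91,-0.18,-0.135,0.39,-0.53],[-0.157,0.97,-0.19,-0.147,0.42,-0.564],[-0.157,0.99,-0.195,-0.147,0.42,-0.564],[-0.157,0.99,-0.195,-0.147,0.42,-0.564]])

```text
t: 19.65
ee_pos: [0.5197, 0.0597, 0.3981]
tcp_rot: [-0.073, 0.988, -0.011, 0.139]
force: [-0.9, 0.4, -0.4]
width: 0.0199
grip_force: 40.0
```

Run:
```python
from h import *
o=r.get_obs();print(o['ee_pos'],o['width'],need((.6014,.302,.38),down(119.3)))
```

```text
[0.51972478 0.05970677 0.39807064] 0.019908922349844843 [-0.434  0.915  0.158 -0.177  0.508 -0.689]
```

>>> send_rows(moves=[[-0.02,0.05,0.01,-0.01,0.03,-0.04],[-0.07,0.14,0.02,-0.03,0.08,-0.11],[-0.12,0.25,0.04,-0.05,0.14,-0.19],[-0.17,0.36,0.06,-0.07,0.2,-0.28],[-0.22,0.47,0.08,-0.09,0.26,-0.36],[-0.28,0.58,0.1,-0.11,0.33,-0.44],[-0.33,0.69,0.12,-0.135,0.39,-0.53],[-0.38,0.8,0.14,-0.155,0.45,-0.61],[-0.42,0.88,0.15,-0.17,0.49,-0.66],[-0.434,0.915,0.158,-0.177,0.508,-0.689],[-0.434,0.915,0.158,-0.177,0.508,-0.689],[-0.434,0.915,0.158,-0.177,0.508,-0.689]])

```text
t: 20.85
ee_pos: [0.6016, 0.3009, 0.3805]
tcp_rot: [-0.252, 0.968, -0.001, 0.0]
force: [0.3, 0.3, -0.9]
width: 0.0199
grip_force: 40.0
```

Run:
```python
from h import *
import cv2
o=r.get_obs();print(o['ee_pos'],o['force'],o['width'],need((.6014,.302,.2716),down(119.3)))
s=optics.grab_frame('scene')[:,:,::-1];t=optics.grab_frame('top')[:,:,::-1]
cv2.imwrite('pics/s6.png',s);cv2.imwrite('pics/t6.png',t)
```

```text
[0.60159523 0.30091276 0.38053579] [ 0.3036675   0.32653366 -0.86184483] 0.019903363823081666 [-0.002  0.005  0.436 -0.002 -0.    -0.002]
```

Back over the well at the pose where the brush came out. Lowering in stages.

>>> send_rows(moves=[[-0.002,0.004,0.05,0,0,0],[-0.002,0.004,0.14,0,0,0],[-0.002,0.004,0.24,0,0,0],[-0.002,0.004,0.34,0,0,0],[-0.002,0.004,0.42,0,0,0],[-0.002,0.004,0.47,0,0,0],[-0.002,0.004,0.5,0,0,0],[-0.002,0.004,0.53,0,0,0],[-0.002,0.004,0.56,0,0,0],[-0.002,0.004,0.59,0,0,0],[-0.002,0.004,0.6,0,0,0],[-0.002,0.004,0.6,0,0,0]])

```text
t: 22.15
ee_pos: [0.6014, 0.3033, 0.2305]
tcp_rot: [-0.253, 0.967, -0.0, 0.0]
force: [-0.9, -0.5, 0.3]
width: 0.0197
grip_force: 40.0
```

Run:
```python
from h import *
import cv2
o=r.get_obs();print(o['ee_pos'],o['force'],o['wrist_torque'],o['width'],need((.6014,.302,.1716),down(119.3)))
s=optics.grab_frame('scene')[:,:,::-1];t=optics.grab_frame('top')[:,:,::-1]
cv2.imwrite('pics/o7.png',np.hstack([cv2.resize(s[150:290,340:450],(354,450)),cv2.resize(t[160:280,120:240],(440,450))]))
```

```text
[0.60142541 0.30326141 0.23051709] [-0.85654498 -0.54216329  0.25007262] [ 0.05615737  0.02513094 -0.00896245] 0.019710283527257257 [ 0.003 -0.004  0.236 -0.     0.     0.001]
```

View pics/o7.png

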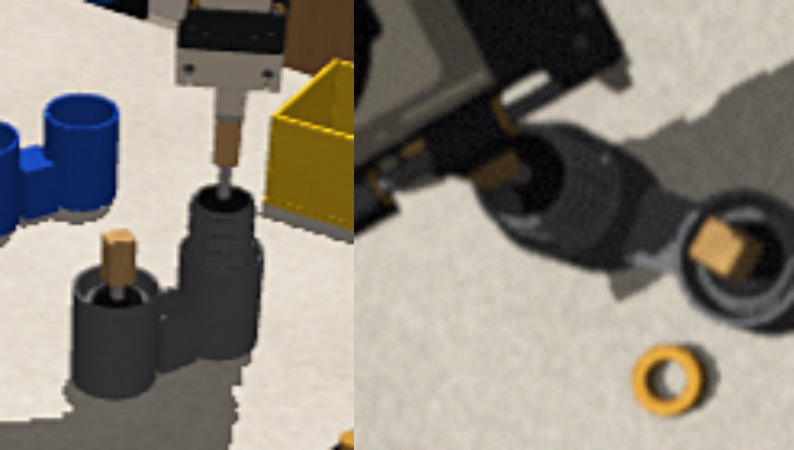

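The head is centred in the well (crop (222,240)) with no contact force. Lowering to the floor.

>>> send_rows(moves=[[0.003,-0.004,0.03,0,0,0],[0.003,-0.004,0.08,0,0,0],[0.003,-0.004,0.13,0,0,0],[0.003,-0.004,0.17,0,0,0],[0.003,-0.004,0.2,0,0,0],[0.003,-0.004,0.215,0,0,0],[0.003,-0.004,0.224,0,0,0],[0.003,-0.004,0.23,0,0,0],[0.003,-0.004,0.233,0,0,0],[0.003,-0.004,0.233,0,0,0]])

```text
t: 23.25
ee_pos: [0.6016, 0.3022, 0.173]
tcp_rot: [-0.253, 0.967, 0.0, 0.001]
force: [0.1, 0.3, -0.1]
width: 0.0201
grip_force: 40.0
```

>>> send_rows(moves=[[0,0,0.002,0,0,0],[0,0,0.004,0,0,0],[0,0,0.006,0,0,0],[0,0,0.006,0,0,0]])

```text
t: 23.65
ee_pos: [0.6016, 0.3021, 0.1713]
tcp_rot: [-0.253, 0.967, -0.0, 0.0]
force: [0.2, -0.7, -0.1]
width: 0.0198
grip_force: 40.0
```

>>> send_rows(moves=[[0,0,0.002,0,0,0],[0,0,0.004,0,0,0],[0,0,0.006,0,0,0],[0,0,0.006,0,0,0]])

```text
t: 24.05
ee_pos: [0.6017, 0.3022, 0.1713]
tcp_rot: [-0.253, 0.967, -0.0, 0.001]
force: [-2.8, -1.5, 8.1]
width: 0.0197
grip_force: 40.0
```

Standing on the floor of the well. Releasing, then going up.

>>> send_rows(moves=[[0,0,-0.003,0,0,0],[0,0,-0.003,0,0,0],[0,0,-0.003,0,0,0],[0,0,-0.003,0,0,0],[0,0,-0.003,0,0,0],[0,0,-0.003,0,0,0],[0,0,-0.003,0,0,0],[0,0,-0.003,0,0,0],[0,0,-0.003,0,0,0],[0,0,-0.003,0,0,0],[0,0,-0.003,0,0,0],[0,0,-0.003,0,0,0]], fingers=-1)

```text
t: 25.25
ee_pos: [0.6015, 0.302, 0.1704]
tcp_rot: [-0.253, 0.967, -0.0, 0.0]
force: [1.0, -0.2, -0.3]
width: 0.0919
grip_force: 0.0
```

>>> send_rows(moves=[[0,0,-0.02,0,0,0],[0,0,-0.08,0,0,0],[0,0,-0.16,0,0,0],[0,0,-0.26,0,0,0],[0,0,-0.38,0,0,0],[0,0,-0.5,0,0,0],[0,0,-0.6,0,0,0],[0,0,-0.6,0,0,0],[0,0,-0.6,0,0,0]])

```text
t: 26.15
ee_pos: [0.6016, 0.3024, 0.3221]
tcp_rot: [-0.253, 0.967, 0.0, 0.002]
force: [0.7, 0.0, -0.3]
width: 0.0917
grip_force: 0.0
```

Run:
```python
from h import *
import cv2
o=r.get_obs();print(o['t'],o['ee_pos'],o['force'],o['width'])
s=optics.grab_frame('scene')[:,:,::-1];cv2.imwrite('pics/s8.png',s)
t=optics.grab_frame('top')[:,:,::-1];cv2.imwrite('pics/t8.png',t)
```

```text
26.15 [0.60164472 0.30240296 0.32213619] [ 0.68688914  0.01565722 -0.31272261] 0.09172251795262362
```

View pics/s8.png

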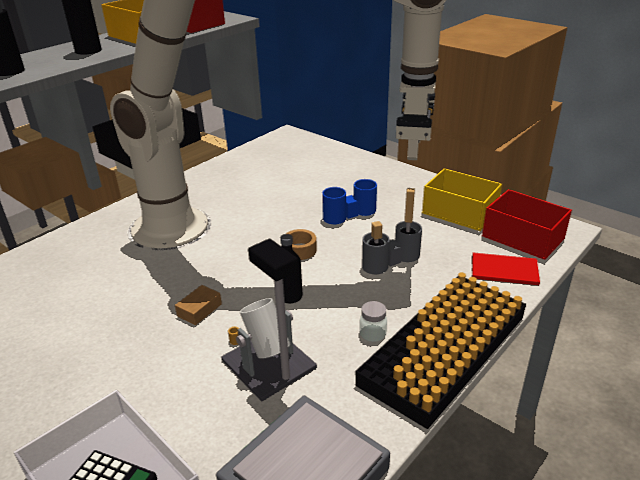

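The long brush stands in its well at (409,210), the stub is in its own well at (377,232), the cup at (262,330) leans as before, and everything else is where it was. The gripper is well clear. Handing in.

```bash
python3 -c "
from station import workorder
print(workorder.hand_in())"
```

```text
the job is handed in; nothing more can be done
None
```

I scrubbed the leaning cup with three full strokes, each to the floor and back up to within about 7 mm of the rim, stood the long brush back in its well and released it; nothing else looked moved in the last picture, and the job is handed in.

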